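# Drive a gib-head taper key tight between pulley hub and shaft

## Robot

A 6-joint arm with a two-finger parallel gripper is mounted at the origin on a cart in front of the work surface, level with it; the furniture and walls round the work are solid. World frame = base frame: x ahead of the robot, y to its left, z up, the work surface at z = 0. Lengths are in m, angles in rad, forces in N, time in s.
With the tool pointing down it reaches from about 0.35 to 0.875 m from the base axis. Payload 4.2 kg.
Tool frame: the origin (TCP) lies between the finger pads; the fingertips stand 14 mm ahead of it and the grasp point (between the pads) lies 5 mm behind it; y points along the fingers, x is the direction in which the jaws open and shut, and the axes are right-handed (so a half turn about y gives the same grasp; the last joint's range is limited). The gripper opens to 87 mm and grips with 3 to 60 N. Pads are 19 mm wide; open, the fingers measure 117 mm over their backs; the gripper's body (75 mm by 190 mm) begins 51 mm behind the grasp point.
Start: joints at [1.567, 0.385, 0.008, 0, -1.194, -0.259], TCP at [0.162, 0.604, 0.237] pointing down, gripper open.
Joint ranges: [-3.14, 3.14], [-1.21, 2.06], [-1.07, 1.41], [-3.16, 2.05], [-2.99, -0.16], [-3.1, 3.1]. Speed limits (rad/s): [2.79, 2.79, 3.14, 3.14, 3.14, 3.14].

## Interface

Orientations are given as a unit quaternion [x, y, z, w].
In Python, from plant import * gives the robot as it stands.
- The arm moves only by the tool jog_arm, never from a script. Its argument "commands" is a list of rows, each an object with "dp": the shift along the tool's x, y, z in mm, a list of three; "delta_rot": the turn, a rotation vector about the tool's x, y, z in units of 6 degrees (1.0 is 6 degrees), a list of three. A call has 1 to 12 rows; each row is the pose to reach, as a shift and turn from the pose commanded when the call began, along the tool's axes at that moment; what a row does not reach only later rows make up. A row lasts 1/10 s, in which the tool goes at most 50 mm and 8.59 degrees, less where a joint would pass 70% of its speed; a pose out of reach is approached as far as the arm can. A call with a gripper value outside its range is refused whole. "claw" is the opening in per cent of the stroke, from 0 (shut) to 100 (fully open), set as the call begins (left out, the last holds). The fingers move at their own pace and stop on an object; "grip_force" is the grip in N (left out, the last holds). Time passes only in rows, so rows that repeat a pose let the fingers close. It gives the time, the measured TCP pose, the force and the opening at its end, in the units of the state.
- state(): the state, without advancing time (a new reading comes with each control period).
- capture(name): name is "scene" or "top" or "wrist"; returns (picture, depth): 400x640x3 uint8, red, green, blue; 400x640 float32, m along the optical axis (not along the pixel's ray), 0 where there is no reading.
- get_calibration(name): a dict with "fx", "fy", "cx", "cy" (pixels), "dist" ([k1, k2, p1, p2, k3] as OpenCV has them; the pictures are not rectified), "view" (4x4, takes a point from world to camera coordinates). Camera axes: x right, y up, looking along -z (the intrinsics and any distortion apply to the point x, -y, -z); pixel columns grow to the right and rows downward; lengths in m; the calibration is good to about 2 mm. A picture is of the moment at which its call begins: read the wrist's pose just before it. get_calibration takes no time and is no camera call; for the wrist camera it gives the pose at the moment of the call.
- finish_job(): hands the job in, once; it reports no verdict.
Trained networks look in the newest picture that a camera, given by its name, has taken for a name from the list of things; names that differ only in an ending like _2 or _b are one class to them, and where a whole thing is asked for, a point or a joint stands for the part that bears it (a point fixed in the world has none). Each returns a list of dicts, best first, with "confidence" (0 to 1); they miss things now and then, are a little off and sometimes report something else, mostly with a low value. They report only what shows in the picture. A call takes as long as a camera call. They do not tell look-alikes from the thing itself.
- recognise(camera, thing): "xy" ([column, row] in pixels, amid what is visible of it).
- mark_of(camera, thing): "xy" ([column, row] in pixels: a listed point, or the origin of a listed thing).
The state is a dict: "t": time; "q": joint angles; "qd": joint speeds; "joint_torque": joint torques, N m; "ee_pos": TCP position; "tool_rot": TCP orientation; "ft_force": force on the tool from outside, world axes, zero at the start; "ft_torque": the same for the moment, N m; "finger_gap": finger opening in m.
Only numpy, scipy, OpenCV 4.12 (cv2) and the standard library are available. Lean on these libraries where they do the work, as an engineer would, in place of code of your own. Each camera call takes 0.05 s, during which the arm holds its last target. There are 200 camera calls.

## Task

Key the belt pulley to its shaft: take the gib-head taper key (the one with the head) from the wooden block, slide it tip down into the keyway between the shaft and the pulley hub with its tapered side toward the hub, and let go. Then hold the brass drift upright on the key's head and press or tap the key down until it sits tight, with about 20 N on the head and never more than 40 N, so that the hub does not crack. Finally stand the drift upright on the worktop again, and leave the plain key, the grease tin and the oil bottle where they are.

Things in the scene. Friction and masses are not known exactly. Their poses are not given: they have to be found in the camera images.
- keyway (a point): Mouth of the keyway, the pocket open upward between shaft and hub, 17 mm wide (y), 3 mm lead-in chamfer on both sides. Point in the hub's top face, 102 mm above the worktop; -x points radially outward, z up. Upright shaft side 12 mm off in +x, hub side about 1 mm off in -x. With the key's head centre straight above this point the tip has about 2 mm room on either side in x.
- pulley: Dark steel belt pulley, mounted (gives under 1 mm); hub diameter 68 mm, 58 mm tall, origin on its axis at the underside. The keyway's hub side slopes 1 in 10 like the key, narrowing downward. The pulley sits on the shaft with up to 0.8 mm play either way, so the key comes tight with its tip anywhere from 30 to 55 mm below the mouth: only feel can tell.
- bearing: Grey square bearing flange on a 120 mm square steel base plate, fixed, origin under its centre, with an upright steel shaft of 32 mm diameter on which the pulley sits. The shaft's end stands 106 mm above the worktop, 4 mm above the hub.
- key_head (a point): Centre of the head (20 x 14 x 12 mm in x, y, z) of the steel gib-head taper key. Head top 6 mm above this point, tip 78 mm below it. Pinch it across its 14 mm width (y) at the head. Axes: z up along the key; -x toward the tapered side, which must face as the keyway's -x. The flat back, 10 mm off in +x, goes to the shaft.
- key: The same taper key (0.11 kg, lightly greased), standing tip down in the block; origin under its tip's middle. Shank 72 mm long, 14 mm wide in y; 9 mm thick at the tip, 16.2 mm under the head (taper 1 in 10). It slides in freely until it touches both sides; pressed on, the resistance grows by about 3 to 6 N per mm of depth, and friction holds it there.
- drift_mid (a point): Middle, half-way up, of the brass drift: a plain round bar, diameter 26 mm, 100 mm long, about 0.35 kg, standing on its flat end on the worktop. z along the bar; both ends are alike, 50 mm from this point.
- drift: The same brass drift, origin at the centre of its lower end.
- key_block: Wooden block that holds the two keys, 66 x 146 x 42 mm (x, y, z), fixed to the worktop; origin under its centre. Slots 38 mm to either side in y, 36 mm deep, 18 x 17 mm wide. Which key stands in which slot changes. Behind it, a shelf board juts out 0.57 m above the worktop.
- parallel_key_mid (a point): Middle of the plain parallel key without head or taper, a 10 x 14 x 78 mm steel bar, which stands upright in the other slot of the block. Not wanted: leave it there.
- grease_pot: Low grey grease tin, diameter 57 mm, 32 mm tall, loose on the worktop; origin under its centre. Leave it alone.
- oil_dropper: Small oil bottle with a thin upright spout, diameter 30 mm, 104 mm tall, loose; origin under its centre. Leave it alone.
Things that resemble listed ones, but are neither listed nor needed, are in the scene too. Of the things shaped like the drift, the brass one is meant.

How it is judged:
By the outcome, as a careful person would: the job done as asked, in the order asked, and still so for the second after the job is handed in, with the robot touching nothing.
It also fails if it takes over 67 s, if anything falls off the work surface, if the arm or the gripper's body presses on something with over 40 N, if the wrist force passes 120 N, or if a joint passes its speed limit or range.

## Working session

There is one attempt and no reset: what is moved stays moved. The work goes in short steps, Python scripts to look and compute and a tool call to move; the robot and the scene stay as the last step left them, time stands still between calls to the robot, and variables do not carry over. Pictures are saved under pics/ and viewed, about 8 in all and at most 12, crops included, and the job is handed in when it is done.

Besides the shell and the picture viewer there is one more tool, called by a JSON object that holds its "method" and its "body". jog_arm: Moves the arm, as the interface text tells. Its arguments: {"type":"object","properties":{"commands":{"type":"array"},"claw":{"type":"number"},"grip_force":{"type":"number"}},"required":["commands"]}

```bash
mkdir -p pics; ls; cat > h.py <<'E'
from plant import *
import numpy as np, cv2
from scipy.spatial.transform import Rotation as R
def ray(cal,uv):
    K=np.array([[cal['fx'],0,cal['cx']],[0,cal['fy'],cal['cy']],[0,0,1]])
    p=cv2.undistortPoints(np.array([[uv]],float),K,np.array(cal['dist'],float))[0,0]
    V=np.array(cal['view']);Rw=V[:3,:3].T;o=-Rw@V[:3,3]
    return o,Rw@np.array([p[0],-p[1],-1.0])
def at_z(cal,uv,z):
    o,d=ray(cal,uv);return o+d*(z-o[2])/d[2]
def at_d(cal,uv,dep):
    o,d=ray(cal,uv);return o+d*dep
def proj(cal,P):
    V=np.array(cal['view']);c=V[:3,:3]@np.array(P)+V[:3,3]
    K=np.array([[cal['fx'],0,cal['cx']],[0,cal['fy'],cal['cy']],[0,0,1]])
    return cv2.projectPoints(np.array([[c[0],-c[1],-c[2]]]),np.zeros(3),np.zeros(3),K,np.array(cal['dist'],float))[0][0,0]
def tri(c1,u1,c2,u2):
    A=[];b=[]
    for c,u in((c1,u1),(c2,u2)):
        o,d=ray(c,u);d=d/np.linalg.norm(d);M=np.eye(3)-np.outer(d,d);A.append(M);b.append(M@o)
    return np.linalg.lstsq(np.vstack(A),np.hstack(b),rcond=None)[0]
def save(n,im): cv2.imwrite('pics/'+n+'.png',cv2.cvtColor(im,cv2.COLOR_RGB2BGR))
def move(P,quat=None):
    s=state();r=R.from_quat(s['tool_rot']);print('dp',r.inv().apply(np.array(P)-s['ee_pos'])*1000)
    if quat is not None: print('rot',(r.inv()*R.from_quat(quat)).as_rotvec()/np.radians(6))
E
python3 - <<'E'
from h import *
np.set_printoptions(precision=4,suppress=True)
s=state();print(s)
ims=[]
for n in('scene','top'):
    im,d=capture(n);np.save(n+'_d.npy',d);cal=get_calibration(n);save(n,im)
    V=np.array(cal['view']);print(n,'cam at',-V[:3,:3].T@V[:3,3])
    for t in('keyway','key_head','drift_mid','parallel_key_mid','key_block','pulley','grease_pot','oil_dropper','drift','key','bearing'):
        for m in mark_of(n,t)[:4]:
            u=m['xy'];print(n,t,np.round(u,1),round(m['confidence'],2),'z0',at_z(cal,u,0),'dep',at_d(cal,u,d[int(u[1]),int(u[0])]))
E
```

```text
pics
{'t': 0.0, 'q': array([ 1.5666,  0.3855,  0.0066, -0.0005, -1.194 , -0.2586]), 'qd': array([-0.0002, -0.0008, -0.0013,  0.0015, -0.0002, -0.0006]), 'joint_torque': array([ -0.001 , -39.0665,  18.7404,   4.2197,   0.0109,  -0.0002]), 'ee_pos': array([0.1622, 0.603 , 0.2355]), 'tool_rot': array([ 0.4307, -0.5607,  0.5617, -0.4296]), 'ft_force': array([ 0.4343, -0.1422, -0.0959]), 'ft_torque': array([-0.0003, -0.0126,  0.0326]), 'finger_gap': 0.08695587514758536}
scene cam at [-0.0055 -0.5996  0.515 ]
scene keyway [393.6 228.6] 0.62 z0 [ 0.608  -0.0749  0.    ] dep [ 0.4911 -0.1749  0.0981]
scene key_head [233.3 172.8] 0.64 z0 [0.4846 0.3473 0.    ] dep [0.4026 0.1888 0.0862]
scene drift_mid [327.  192.9] 0.94 z0 [0.5989 0.1237 0.    ] dep [0.5259 0.0364 0.0622]
scene drift_mid [319.8 215.6] 0.88 z0 [0.5239 0.0568 0.    ] dep [ 0.4701 -0.01    0.0524]
scene drift_mid [301.8 180.6] 0.8 z0 [0.591  0.2086 0.    ] dep [0.5188 0.1108 0.0623]
scene drift_mid [313.  240.3] 0.74 z0 [ 0.4566 -0.006   0.    ] dep [ 0.4557 -0.0072  0.001 ]
scene parallel_key_mid [262.8 194.6] 0.62 z0 [0.4806 
[... 1567 characters left out ...]
856 0.0457]
top pulley [405.  188.9] 0.92 z0 [ 0.5168 -0.1916  0.    ] dep [ 0.5056 -0.1706  0.1069]
top grease_pot [339.4 249.7] 0.7 z0 [ 0.369  -0.0363  0.    ] dep [ 0.3706 -0.0354  0.0304]
top grease_pot [231.8 238.2] 0.65 z0 [0.3907 0.2232 0.    ] dep [0.3918 0.214  0.037 ]
top oil_dropper [287.6 139.6] 0.74 z0 [0.6334 0.0939 0.    ] dep [0.6201 0.0875 0.0577]
top drift [275.8 183.2] 0.62 z0 [0.5257 0.1198 0.    ] dep [0.5165 0.1087 0.0802]
top drift [307.2 181.3] 0.51 z0 [0.5315 0.0437 0.    ] dep [0.52   0.0384 0.095 ]
top key [244.1 231.6] 0.67 z0 [0.4073 0.1936 0.    ] dep [0.4078 0.1854 0.038 ]
top bearing [401.  195.3] 0.7 z0 [ 0.5012 -0.182   0.    ] dep [ 0.4923 -0.1633  0.1008]
```

```bash
ls pics
```

```text
scene.png
top.png
```

View pics/scene.png

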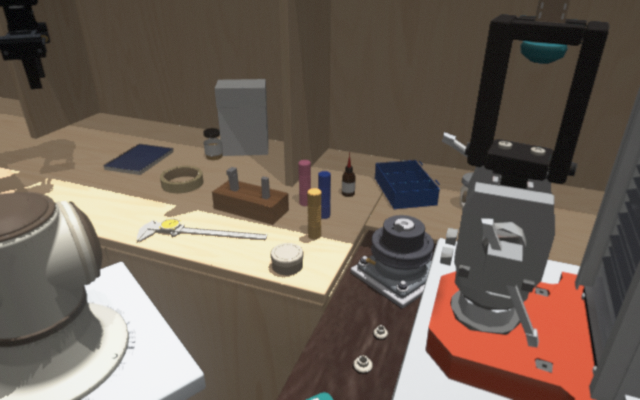

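View pics/top.png

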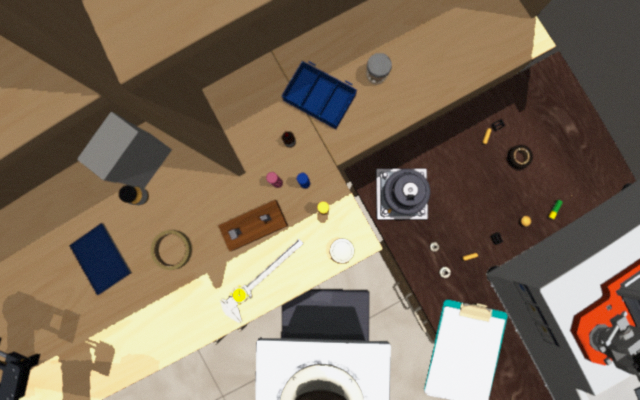

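```bash
python3 - <<'E'
from h import *
s=cv2.imread('pics/scene.png');t=cv2.imread('pics/top.png')
f=lambda im,x,y,w,h,W,H:cv2.resize(im[y:y+h,x:x+w],(W,H),interpolation=cv2.INTER_CUBIC)
a=np.vstack([np.hstack([f(t,215,170,80,60,400,300),f(t,370,160,80,60,400,300)]),np.hstack([f(s,205,155,80,60,400,300),f(s,362,205,80,60,400,300)])])
cv2.imwrite('pics/crop1.png',a)
E
```

```text
(no output)
```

View pics/crop1.png

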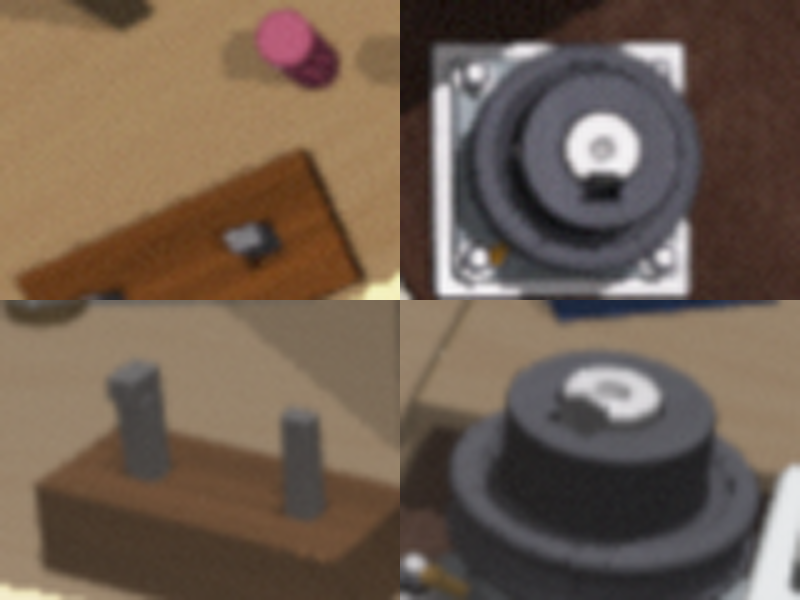

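```bash
python3 - <<'E'
from h import *
np.set_printoptions(precision=4,suppress=True)
cs,ct=get_calibration('scene'),get_calibration('top')
print('head',tri(cs,(233.3,172.8),ct,(233.9,237.5)),at_z(ct,(233.9,237.5),.084),at_z(cs,(233.3,172.8),.084))
print('keyway',at_z(ct,(410.7,198),.102),tri(cs,(393.6,228.6),ct,(411,199)),'shaft',at_z(ct,(410.6,189.6),.106),'scene',at_z(cs,(404,224),.106))
print('drift',at_z(ct,(323,208.5),.1),at_z(cs,(314.5,213.5),.05))
a,b=at_z(ct,(218,226),.042),at_z(ct,(276,200),.042);print('block',a,b,np.degrees(np.arctan2(*(b-a)[1::-1])))
a,b=at_z(ct,(376.5,168.5),.02),at_z(ct,(427,168.5),.02);print('base',b-a)
cw=get_calibration('wrist');V=np.array(cw['view']);s=state();r=R.from_quat(s['tool_rot'])
print('camera in tool',r.inv().apply(-V[:3,:3].T@V[:3,3]-s['ee_pos']),'axes',(r.inv().as_matrix()@V[:3,:3].T),cw['fx'],'tool axes\n',r.as_matrix())
E
```

```text
head [0.3995 0.1944 0.0855] [0.3949 0.1977 0.084 ] [0.4047 0.1929 0.084 ]
keyway [ 0.4868 -0.1838  0.102 ] [ 0.4835 -0.1829  0.1055] shaft [ 0.5044 -0.1828  0.106 ] scene [ 0.5049 -0.184   0.106 ]
drift [0.4613 0.0031 0.1   ] [0.4695 0.0053 0.05  ]
block [0.4193 0.2462 0.042 ] [0.482  0.1125 0.042 ] -64.89782690083985
base [ 0.002  -0.1195  0.    ]
camera in tool [ 0.0002 -0.1472  0.0825] axes [[ 1.     -0.0001 -0.0008]
 [-0.0007  0.2994 -0.9541]
 [ 0.0003  0.9541  0.2994]] 292.54952111790135 tool axes
 [[-0.2598 -0.      0.9657]
 [-0.9657  0.     -0.2598]
 [-0.     -1.     -0.    ]]
```

{"method": "jog_arm", "body": {"commands": [{"dp": [35, 3, 35], "delta_rot": [0, -0.7, 0]}, {"dp": [70, 7, 71], "delta_rot": [0, -1.4, 0]}, {"dp": [105, 11, 106], "delta_rot": [0, -2.1, 0]}, {"dp": [140, 15, 142], "delta_rot": [0, -2.8, 0]}, {"dp": [175, 18, 177], "delta_rot": [0, -3.5, 0]}, {"dp": [210, 22, 212], "delta_rot": [0, -4.2, 0]}, {"dp": [245, 26, 248], "delta_rot": [0, -4.9, 0]}, {"dp": [280, 30, 283], "delta_rot": [0, -5.6, 0]}, {"dp": [310, 33, 314], "delta_rot": [0, -6.2, 0]}, {"dp": [332, 35, 336], "delta_rot": [0, -6.68, 0]}, {"dp": [332, 35, 336], "delta_rot": [0, -6.68, 0]}, {"dp": [332, 35, 336], "delta_rot": [0, -6.68, 0]}], "claw": 55, "grip_force": 40}}

```text
t: 2.4
ee_pos: [0.4009, 0.1952, 0.2017]
tool_rot: [-0.596, 0.38, -0.38, 0.596]
ft_force: [0.3, 0.0, -0.2]
finger_gap: 0.0482
```

```bash
cat > look.py <<'E'
from h import *
import sys
np.set_printoptions(precision=4,suppress=True)
n=sys.argv[1];s=state();cal=get_calibration('wrist');im,d=capture('wrist');save(n,im);np.savez(n,d=d,**{k:cal[k] for k in('fx','fy','cx','cy','dist','view')})
print(s['t'],'ee',s['ee_pos'],'gap',s['finger_gap'],'F',s['ft_force'],'q',s['q'])
print(R.from_quat(s['tool_rot']).as_matrix())
for a in sys.argv[2:]:
    t,z=a.split(':')
    for m in mark_of('wrist',t)[:3]:
        u=m['xy'];print(t,np.round(u,1),round(m['confidence'],2),'atz',at_z(cal,u,float(z)),'dep',at_d(cal,u,d[int(u[1]),int(u[0])]))
E
python3 look.py w1 key_head:.084 key_block:0 parallel_key_mid:.045
```

```text
2.4 ee [0.4009 0.1952 0.2017] gap 0.04819420132815888 F [ 0.3415  0.0373 -0.1607] q [ 0.8197  0.1086 -0.4625 -0.     -0.9992  1.1857]
[[ 0.421   0.0003  0.907 ]
 [-0.907   0.0004  0.421 ]
 [-0.0002 -1.      0.0005]]
key_head [314.6 188.3] 0.65 atz [0.4063 0.2006 0.084 ] dep [0.4079 0.2013 0.0904]
key_block [343.7 167.1] 0.94 atz [0.4234 0.1705 0.    ] dep [0.4297 0.1776 0.0421]
```

View pics/w1.png

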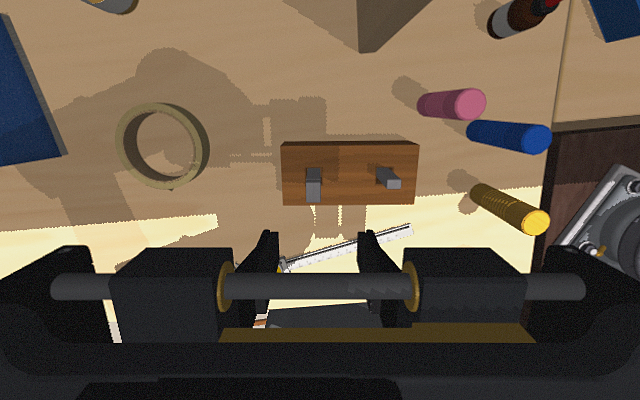

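```bash
python3 - <<'E'
from h import *
im=cv2.imread('pics/w1.png');cv2.imwrite('pics/w1c.png',cv2.resize(im[140:215,270:425],None,fx=5,fy=5,interpolation=cv2.INTER_CUBIC))
z=dict(np.load('w1.npz'));d=z['d']
for r in range(160,206,3): print(r,[round(float(at_d(z,(c,r),d[r,c])[2]),3) for c in range(300,330,3)])
E
```

```text
160 [0.041, 0.041, 0.041, 0.041, 0.042, 0.041, 0.041, 0.039, 0.041, 0.041]
163 [0.041, 0.043, 0.041, 0.041, 0.041, 0.04, 0.041, 0.041, 0.041, 0.042]
166 [0.042, 0.041, 0.041, 0.041, 0.042, 0.041, 0.042, 0.041, 0.041, 0.041]
169 [0.041, 0.041, 0.031, 0.032, 0.031, 0.032, 0.033, 0.006, 0.041, 0.042]
172 [0.041, 0.041, 0.032, 0.047, 0.047, 0.047, 0.048, 0.005, 0.041, 0.042]
175 [0.041, 0.041, 0.032, 0.06, 0.061, 0.061, 0.063, 0.005, 0.04, 0.04]
178 [0.042, 0.041, 0.072, 0.074, 0.073, 0.074, 0.074, 0.014, 0.042, 0.041]
181 [0.041, 0.041, 0.084, 0.085, 0.085, 0.085, 0.085, 0.026, 0.042, 0.042]
184 [0.04, 0.042, 0.088, 0.089, 0.089, 0.088, 0.089, 0.04, 0.04, 0.042]
187 [0.349, 0.041, 0.088, 0.091, 0.09, 0.091, 0.088, 0.041, 0.04, 0.042]
190 [0.041, 0.041, 0.089, 0.089, 0.089, 0.09, 0.089, 0.042, 0.04, 0.041]
193 [0.041, 0.043, 0.089, 0.089, 0.089, 0.09, 0.089, 0.041, 0.041, 0.042]
196 [0.042, 0.041, 0.089, 0.088, 0.09, 0.088, 0.089, 0.042, 0.042, 0.04]
199 [0.041, 0.039, 0.088, 0.089, 0.09, 0.087, 0.089, 0.04, 0.041, 0.041]
202 [0.041, 0.041, 0.04, 0.088, 0.088, 0.088, 0.088, 0.041, 0.041, 0.042]
205 [0.04, 0.041, 0.042, 0.041, 0.041, 0.041, 0.04, 0.042, 0.04, 0.04]
```

View pics/w1c.png

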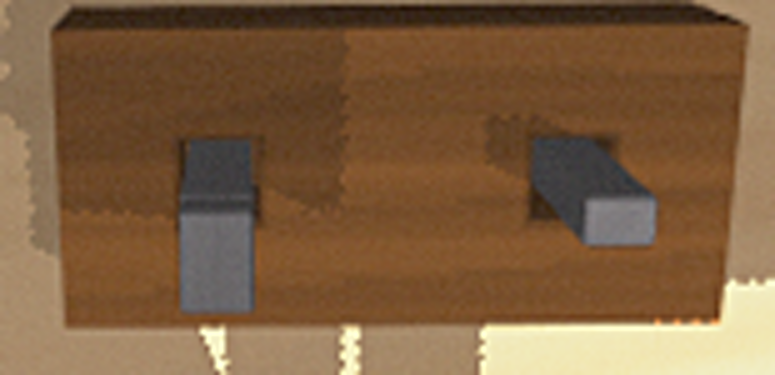

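```bash
python3 - <<'E'
from h import *
np.set_printoptions(precision=1,suppress=True)
z=dict(np.load('w1.npz'));d=z['d']
T=np.array([[.421,.0003,.907],[-.907,.0004,.421],[0,-1,0]]);ee=np.array([.4009,.1952,.2017])
for r in range(166,205):
    P=np.array([at_d(z,(c,r),d[r,c]) for c in range(309,318)])
    m=np.median(P,axis=0);q=(m-ee)@T*1000;print(r,'toolz %.1f toolx %.1f Z %.1f'%(q[2],q[0],m[2]*1000))
# shape of head/parallel-key tops
P=np.array([[*(((at_d(z,(c,r),d[r,c])-ee)@T)*1000)] for r in range(160,206) for c in range(300,328) if .086<at_d(z,(c,r),d[r,c])[2]<.095])
print('head top n',len(P),'x',np.percentile(P[:,0],[1,50,99]),'z',np.percentile(P[:,2],[1,50,99]),cv2.minAreaRect((P[:,[0,2]]).astype(np.float32)))
B=np.array([[*(((at_d(z,(c,r),d[r,c])-ee)@T)*1000)] for r in range(130,215) for c in range(270,430) if .038<at_d(z,(c,r),d[r,c])[2]<.045])
print('block',cv2.minAreaRect((B[:,[0,2]]).astype(np.float32)))
Q=np.array([[*(((at_d(z,(c,r),d[r,c])-ee)@T)*1000)] for r in range(160,206) for c in range(370,420) if .08<at_d(z,(c,r),d[r,c])[2]<.095])
print('plain top',Q.mean(0))
E
```

```text
166 toolz 19.6 toolx -4.7 Z 41.1
167 toolz 18.7 toolx -4.7 Z 40.6
168 toolz 14.5 toolx -4.9 Z 26.9
169 toolz 14.7 toolx -4.8 Z 32.6
170 toolz 14.4 toolx -4.8 Z 37.8
171 toolz 14.7 toolx -4.7 Z 42.6
172 toolz 14.6 toolx -4.6 Z 47.4
173 toolz 14.6 toolx -4.5 Z 52.2
174 toolz 14.5 toolx -4.5 Z 56.7
175 toolz 14.6 toolx -4.4 Z 60.3
176 toolz 14.6 toolx -4.3 Z 65.4
177 toolz 14.6 toolx -4.3 Z 69.8
178 toolz 14.2 toolx -4.3 Z 73.5
179 toolz 14.6 toolx -4.3 Z 76.5
180 toolz 14.5 toolx -4.1 Z 81.5
181 toolz 14.4 toolx -4.1 Z 85.0
182 toolz 14.9 toolx -3.8 Z 88.2
183 toolz 13.8 toolx -4.0 Z 89.5
184 toolz 12.6 toolx -4.0 Z 88.6
185 toolz 11.7 toolx -4.0 Z 88.8
186 toolz 10.7 toolx -4.0 Z 89.6
187 toolz 9.7 toolx -4.0 Z 89.9
188 toolz 9.0 toolx -4.0 Z 89.4
189 toolz 8.0 toolx -4.0 Z 89.2
190 toolz 6.8 toolx -4.0 Z 88.9
191 toolz 6.0 toolx -4.0 Z 89.5
192 toolz 5.3 toolx -4.0 Z 88.9
193 toolz 3.8 toolx -4.1 Z 89.1
194 toolz 3.5 toolx -4.0 Z 88.9
195 toolz 2.3 toolx -4.1 Z 89.4
196 toolz 1.3 toolx -4.1 Z 89.5
197 toolz 0.5 toolx -4.9 Z 89.4
198 toolz -1.0 toolx -4.1 Z 88.6
199 toolz -1.8 toolx -4.1 Z 88.9
200 toolz -2.4 toolx -4.1 Z 89.2
201 toolz -3.8 toolx -4.1 Z 88.9
202 toolz -4.7 toolx -4.1 Z 88.4
203 toolz -22.1 toolx -4.9 Z 41.1
204 toolz -23.3 toolx -4.9 Z 41.1
head top n 313 x [-10.6  -4.    2.5] z [-5.   5.  14.4] ((-4.120443820953369, 4.725378513336182), (13.154253959655762, 20.1524600982666), 0.11158426851034164)
block ((33.85324478149414, 8.644773483276367), (146.13377380371094, 66.67007446289062), 0.43146973848342896)
plain top [ 71.3 118.8  11.5]
```

{"method": "jog_arm", "body": {"commands": [{"dp": [-4.1, 20, 4.7], "delta_rot": [0, 0, 0]}, {"dp": [-4.1, 50, 4.7], "delta_rot": [0, 0, 0]}, {"dp": [-4.1, 80, 4.7], "delta_rot": [0, 0, 0]}, {"dp": [-4.1, 105, 4.7], "delta_rot": [0, 0, 0]}, {"dp": [-4.1, 118, 4.7], "delta_rot": [0, 0, 0]}, {"dp": [-4.1, 121, 4.7], "delta_rot": [0, 0, 0]}, {"dp": [-4.1, 121, 4.7], "delta_rot": [0, 0, 0]}]}}

```text
t: 3.3
ee_pos: [0.403, 0.202, 0.0805]
tool_rot: [0.597, -0.379, 0.379, -0.597]
ft_force: [-0.2, -0.5, 0.6]
finger_gap: 0.0475
```

{"method": "jog_arm", "body": {"commands": [{"dp": [0, 0, 0], "delta_rot": [0, 0, 0]}, {"dp": [0, 0, 0], "delta_rot": [0, 0, 0]}, {"dp": [0, 0, 0], "delta_rot": [0, 0, 0]}, {"dp": [0, 0, 0], "delta_rot": [0, 0, 0]}, {"dp": [0, 0, 0], "delta_rot": [0, 0, 0]}, {"dp": [0, 0, 0], "delta_rot": [0, 0, 0]}], "claw": 0, "grip_force": 40}}

```text
t: 3.9
ee_pos: [0.4032, 0.2014, 0.0808]
tool_rot: [-0.596, 0.38, -0.38, 0.597]
ft_force: [-0.2, -0.3, 1.1]
finger_gap: 0.0135
```

{"method": "jog_arm", "body": {"commands": [{"dp": [0, -15, 0], "delta_rot": [0, 0, 0]}, {"dp": [0, -40, 0], "delta_rot": [0, 0, 0]}, {"dp": [0, -80, 0], "delta_rot": [0, 0, 0]}, {"dp": [0, -120, 0], "delta_rot": [0, 0, 0]}, {"dp": [20, -155, -5], "delta_rot": [0, 0.4, 0]}, {"dp": [60, -169, -12], "delta_rot": [0, 1.0, 0]}, {"dp": [105, -169, -20], "delta_rot": [0, 1.6, 0]}, {"dp": [150, -169, -28], "delta_rot": [0, 2.2, 0]}, {"dp": [195, -169, -36], "delta_rot": [0, 2.8, 0]}, {"dp": [240, -169, -44], "delta_rot": [0, 3.4, 0]}, {"dp": [285, -169, -52], "delta_rot": [0, 3.8, 0]}, {"dp": [321, -169, -59], "delta_rot": [0, 4.15, 0]}]}}

```text
t: 5.1
ee_pos: [0.4852, -0.1168, 0.2491]
tool_rot: [-0.5, 0.5, -0.5, 0.5]
ft_force: [0.8, -0.5, -1.2]
finger_gap: 0.0137
```

{"method": "jog_arm", "body": {"commands": [{"dp": [0, 0, 0], "delta_rot": [0, 0, 0]}, {"dp": [0, 0, 0], "delta_rot": [0, 0, 0]}, {"dp": [0, 0, 0], "delta_rot": [0, 0, 0]}]}}

```text
t: 5.4
ee_pos: [0.485, -0.1139, 0.2492]
tool_rot: [0.501, -0.5, 0.499, -0.501]
ft_force: [0.5, 1.4, -1.9]
finger_gap: 0.0135
```

```bash
python3 look.py w2 keyway:.102 key_head:.25 pulley:.044 bearing:0; python3 - <<'E'
from h import *
im=cv2.imread('pics/w2.png');cv2.imwrite('pics/w2c.png',cv2.resize(im[60:260,240:560],None,fx=2.5,fy=2.5,interpolation=cv2.INTER_CUBIC))
E
```

```text
5.4 ee [ 0.485  -0.1139  0.2492] gap 0.013539119954604596 F [ 0.5134  1.4199 -1.9008] q [ 0.0956  0.1584 -0.2738 -0.0004 -1.1394  1.4782]
[[ 0.0027 -0.0008  1.    ]
 [-1.      0.0003  0.0027]
 [-0.0003 -1.     -0.0008]]
keyway [219.5 189.2] 0.68 atz [ 0.4824 -0.0117  0.102 ] dep [ 0.4755 -0.0035  0.0784]
keyway [384.7 185.4] 0.63 atz [ 0.487  -0.1842  0.102 ] dep [ 0.484  -0.1868  0.0912]
key_head [320.2 258.1] 0.65 atz [ 0.4851 -0.1157  0.25  ] dep [ 0.4894 -0.1156  0.2576]
key_head [122.  207.3] 0.35 atz [ 0.5151 -0.0108  0.25  ] dep [0.4442 0.1286 0.0522]
pulley [371.4 157.9] 0.86 atz [ 0.5056 -0.1794  0.044 ] dep [ 0.5155 -0.169   0.1001]
bearing [368.7 151.5] 0.96 atz [ 0.5066 -0.1835  0.    ] dep [ 0.5223 -0.1656  0.1018]
```

View pics/w2c.png

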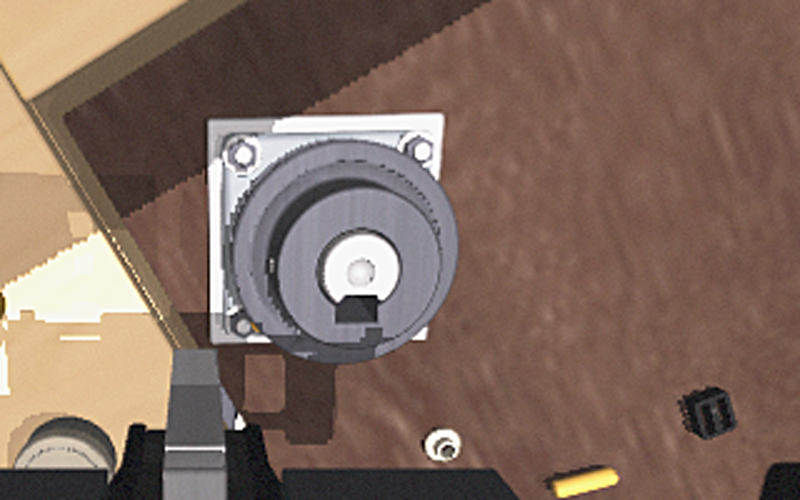

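```bash
python3 - <<'E'
from h import *
from scipy.optimize import least_squares
np.set_printoptions(precision=2,suppress=True)
z=dict(np.load('w2.npz'));d=z['d']
vv,uu=np.mgrid[120:215,330:440];u=uu.ravel();v=vv.ravel()
K=np.array([[z['fx'],0,z['cx']],[0,z['fy'],z['cy']],[0,0,1]])
p=cv2.undistortPoints(np.stack([u,v],1).astype(float)[:,None],K,z['dist'])[:,0]
V=z['view'];D=d[v,u];c=np.c_[p[:,0]*D,-p[:,1]*D,-D];P=((c-V[:3,3])@V[:3,:3])*1000
r=np.hypot(P[:,0]-505,P[:,1]+183)
hub=P[(abs(P[:,2]-102)<2.0)&(r<40)];sh=P[(abs(P[:,2]-106.5)<1.6)&(r<19)]
print('hub z',np.median(hub[:,2]),'sh z',np.median(sh[:,2]))
for n,A in(('hub',hub),('shaft',sh)):
    print(n,len(A),cv2.minEnclosingCircle(A[:,:2].astype(np.float32)),cv2.minAreaRect(A[:,:2].astype(np.float32)))
# notch via colour, at z=.102
im=cv2.imread('pics/w2.png');g=im.max(2)[v,u]
q=p;o=-V[:3,:3].T@V[:3,3];dirs=np.c_[p[:,0],-p[:,1],-np.ones(len(p))]@V[:3,:3];Q=(o+dirs*((.102-o[2])/dirs[:,2])[:,None])*1000
m=(u>370)&(u<396)&(v>174)&(v<193)
print(im.max(2)[174:194,368:398])
dz=(P[:,2]<97)&m
print('deep',dz.sum(),Q[dz].min(0),Q[dz].max(0),cv2.minAreaRect(Q[dz][:,:2].astype(np.float32)))
E
```

```text
hub z 101.1792017816943 sh z 105.45886373621428
hub 2383 ((505.3902587890625, -181.31687927246094), 33.94121551513672) ((505.3692932128906, -181.0595703125), (66.62073516845703, 66.4365463256836), 6.473128318786621)
shaft 318 ((505.3334045410156, -181.2078094482422), 15.507017135620117) ((507.0455017089844, -181.1183624267578), (26.89277458190918, 29.884950637817383), 0.17004287242889404)
[[ 52 104 181 255 250 247 247 247 247 247 247 249 247 231 235 235 236 235
  236 251 246 248 247 247 247 247 247 249 255 235]
 [ 38  71 161 255 255 248 247 247 247 247 248 248 247 250 250 250 250 250
  250 249 248 247 248 247 247 247 248 254 255 143]
 [ 74  37 110 168 255 251 247 247 248 250 253 252 254 254 254 254 254 254
  254 254 254 254 252 249 247 248 251 255 194  79]
 [145  55  45 149 255 255 249 249 254 255 255 255 255 255 255 255 255 255
  255 255 255 255 255 255 251 251 255 244  94 128]
 [173 117  40  56 168 255 255 255 255 179  49  32  35  38  16  14  18  20
   13  20   7   3  31 255 255 255 252 110 108 156]
 [155 166  98  35  77 171 255 255 215  65  50  57  66  57  64  51  39  40
   46  43
[... 1255 characters left out ...]
135 125 139 161 153 154 152 152 150]
 [151 150 157 157 158 163 161 163 168 166 158 160 167 171 161 157 165 165
  158 159 158 163 157 151 154 154 153 154 147 149]
 [149 153 156 156 158 156 150 159 153 151 145 150 151 156 156 146 157 165
   88  75  80  78  75  77  73 143 152 155 148 154]
 [151 155 158 155 156 149 153 152 153 149 138 149 151 155 149 147 155 165
   90  83  86  82  83  86  77 156 155 151 148 151]
 [149 152 155 153 152 151 148 153 154 149 142 149 150 148 149 149 159 165
   91  82  89  87  84  85  79 158 157 156 150 155]]
deep 150 [ 485.26 -189.27  102.  ] [ 494.96 -169.54  102.  ] ((490.10302734375, -179.41229248046875), (9.659317016601562, 19.72982406616211), 0.16496087610721588)
```

```bash
python3 - <<'E'
from h import *
np.set_printoptions(precision=2,suppress=True)
z=dict(np.load('w2.npz'));d=z['d'];im=cv2.imread('pics/w2.png')
for uv in((374,180),(391,180),(374,188),(391,188),(382.5,189.2),(382.5,177.7)): print(uv,at_z(z,uv,.1015)*1000)
# white shaft rim
m=((im.min(2)>200)*255).astype(np.uint8);m[:,:340]=0;m[:,420:]=0;m[:140]=0;m[192:]=0
n,l,st,ce=cv2.connectedComponentsWithStats(m);i=1+np.argmax(st[1:,4]);cnt=cv2.findContours((l==i).astype(np.uint8),0,cv2.CHAIN_APPROX_NONE)[0][0][:,0]
print(st[i]);W=np.array([at_z(z,c,.1055)[:2]*1000 for c in cnt],np.float32)
W=W[W[:,0]>497];A=np.c_[W,np.ones(len(W))];s=np.linalg.lstsq(A,(W**2).sum(1),rcond=None)[0];print('shaft c',s[:2]/2,'r',np.sqrt(s[2]+(s[:2]**2).sum()/4))
ee=np.array([485,-113.9,249.2])
for r in list(range(200,268,4)):
    row=d[r,295:345];ok=[c for c in range(295,345) if 0<at_d(z,(c,r),d[r,c])[2]-.16]
    if ok:
        P=np.array([at_d(z,(c,r),d[r,c]) for c in ok])*1000-ee;print(r,ok[0],ok[-1],'y %.1f..%.1f x %.1f z %.1f'%(P[:,1].min(),P[:,1].max(),np.median(P[:,0]),np.median(P[:,2])))
E
```

```text
(374, 180) [ 492.66 -172.81  101.5 ]
(391, 180) [ 492.71 -190.43  101.5 ]
(374, 188) [ 484.03 -173.33  101.5 ]
(391, 188) [ 484.08 -191.11  101.5 ]
(382.5, 189.2) [ 482.75 -182.32  101.5 ]
(382.5, 177.7) [ 495.13 -181.45  101.5 ]
[370 154  29  27 587]
shaft c [ 506.05 -181.4 ] r 14.362633319781146
200 309 326 y -7.0..6.5 x 10.1 z -73.1
204 309 326 y -6.7..6.2 x 10.2 z -63.3
208 309 327 y -7.2..6.0 x 10.2 z -54.2
212 308 327 y -7.0..6.5 x 10.0 z -46.4
216 308 327 y -6.7..6.2 x 10.3 z -37.9
220 307 328 y -7.2..6.7 x 10.1 z -31.3
224 307 328 y -6.9..6.4 x 10.1 z -24.5
228 307 328 y -6.8..6.2 x 10.1 z -18.2
232 295 344 y -15.9..13.1 x 10.0 z -12.5
236 295 344 y -15.4..12.6 x 10.1 z -6.9
240 295 344 y -14.9..12.2 x 10.0 z -1.9
244 295 344 y -14.4..11.8 x 10.1 z 3.2
248 295 344 y -14.1..11.6 x 9.7 z 7.2
252 295 344 y -13.8..11.4 x 8.4 z 9.2
256 295 344 y -13.3..11.1 x 6.1 z 9.2
260 295 344 y -13.0..10.9 x 3.6 z 9.1
264 295 344 y -12.7..10.4 x 1.1 z 8.9
```

{"method": "jog_arm", "body": {"commands": [{"dp": [25, 0, -1], "delta_rot": [0, -0.2, 0]}, {"dp": [55, 0, -1], "delta_rot": [0, -0.2, 0]}, {"dp": [67.5, 15, -1], "delta_rot": [0, -0.2, 0]}, {"dp": [67.5, 40, -1], "delta_rot": [0, -0.2, 0]}, {"dp": [67.5, 58, -1], "delta_rot": [0, -0.2, 0]}, {"dp": [67.5, 62, -1], "delta_rot": [0, -0.2, 0]}, {"dp": [67.5, 62, -1], "delta_rot": [0, -0.2, 0]}, {"dp": [67.5, 62, -1], "delta_rot": [0, -0.2, 0]}, {"dp": [67.5, 62, -1], "delta_rot": [0, -0.2, 0]}]}}

```text
t: 6.55
ee_pos: [0.4854, -0.1819, 0.1888]
tool_rot: [-0.505, 0.493, -0.495, 0.506]
ft_force: [0.2, -0.7, -1.1]
finger_gap: 0.0137
```

```bash
python3 look.py w3 >/dev/null; python3 - <<'E'
from h import *
s=state();print(s['ee_pos'],s['ft_force'],R.from_quat(s['tool_rot']).as_matrix())
im=cv2.imread('pics/w3.png');cs=get_calibration('scene');i2,_=capture('scene')
a=cv2.resize(im[110:250,240:400],(640,560),interpolation=cv2.INTER_CUBIC)
save('s3',i2);b=cv2.resize(cv2.imread('pics/s3.png')[160:300,340:380+0],(160,560),interpolation=cv2.INTER_CUBIC)
cv2.imwrite('pics/w3c.png',a)
E
```

```text
[ 0.48519044 -0.18187712  0.18866555] [ 0.14713735 -0.46143513 -0.86157079] [[ 2.35612423e-02  2.24234911e-03  9.99719881e-01]
 [-9.99722346e-01 -2.62132345e-04  2.35618884e-02]
 [ 3.14892896e-04 -9.99997452e-01  2.23555035e-03]]
```

View pics/w3c.png

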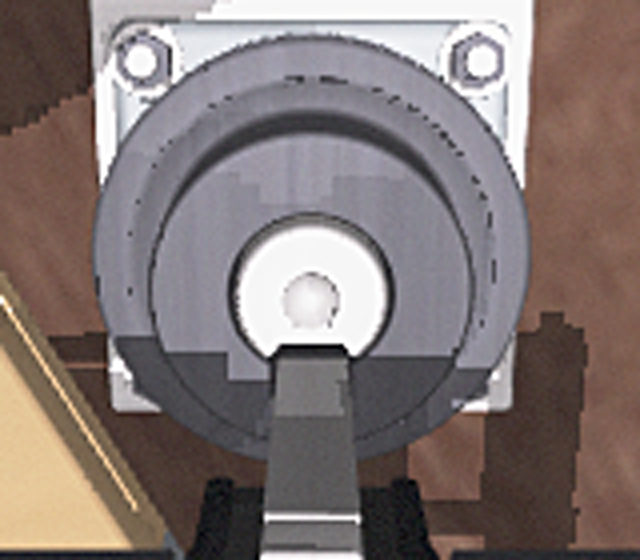

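{"method": "jog_arm", "body": {"commands": [{"dp": [-0.3, 0, -1.2], "delta_rot": [0, 0, 0]}, {"dp": [-0.3, 5, -1.2], "delta_rot": [0, 0, 0]}, {"dp": [-0.3, 10, -1.2], "delta_rot": [0, 0, 0]}, {"dp": [-0.3, 14, -1.2], "delta_rot": [0, 0, 0]}, {"dp": [-0.3, 18, -1.2], "delta_rot": [0, 0, 0]}, {"dp": [-0.3, 22, -1.2], "delta_rot": [0, 0, 0]}, {"dp": [-0.3, 22, -1.2], "delta_rot": [0, 0, 0]}]}}

```text
t: 7.35
ee_pos: [0.4833, -0.1817, 0.1649]
tool_rot: [0.506, -0.494, 0.494, -0.506]
ft_force: [0.6, 0.1, -1.4]
finger_gap: 0.0135
```

{"method": "jog_arm", "body": {"commands": [{"dp": [0, 4, 0], "delta_rot": [0, 0, 0]}, {"dp": [0, 8, 0], "delta_rot": [0, 0, 0]}, {"dp": [0, 12, 0], "delta_rot": [0, 0, 0]}, {"dp": [0, 15, 0], "delta_rot": [0, 0, 0]}, {"dp": [0, 17, 0], "delta_rot": [0, 0, 0]}, {"dp": [0, 17, 0], "delta_rot": [0, 0, 0]}]}}

```text
t: 7.95
ee_pos: [0.4844, -0.1817, 0.1487]
tool_rot: [-0.505, 0.493, -0.495, 0.506]
ft_force: [3.4, 0.6, -1.8]
finger_gap: 0.0137
```

{"method": "jog_arm", "body": {"commands": [{"dp": [0, 1, 0.4], "delta_rot": [0, 0, 0]}, {"dp": [0, 2, 0.8], "delta_rot": [0, 0, 0]}, {"dp": [0, 3, 0.8], "delta_rot": [0, 0, 0]}, {"dp": [0, 4, 0.8], "delta_rot": [0, 0, 0]}, {"dp": [0, 4, 0.8], "delta_rot": [0, 0, 0]}]}}

```text
t: 8.45
ee_pos: [0.4848, -0.1817, 0.1447]
tool_rot: [-0.505, 0.494, -0.495, 0.506]
ft_force: [4.9, -0.3, -0.5]
finger_gap: 0.0139
```

{"method": "jog_arm", "body": {"commands": [{"dp": [0, 0, 0.8], "delta_rot": [0, 0, 0]}, {"dp": [0, 0, 0.8], "delta_rot": [0, 0, 0]}, {"dp": [0, 0, 0.8], "delta_rot": [0, 0, 0]}, {"dp": [0, 0, 0.8], "delta_rot": [0, 0, 0]}, {"dp": [0, 0, 0.8], "delta_rot": [0, 0, 0]}], "claw": 45}}

```text
t: 8.95
ee_pos: [0.4844, -0.1817, 0.1444]
tool_rot: [0.506, -0.495, 0.494, -0.505]
ft_force: [-1.1, -0.1, -0.6]
finger_gap: 0.0375
```

{"method": "jog_arm", "body": {"commands": [{"dp": [0, -20, 0], "delta_rot": [0, 0, 0]}, {"dp": [0, -60, 0], "delta_rot": [0, 0, 0]}, {"dp": [0, -90, 0], "delta_rot": [0, 0, 0]}, {"dp": [0, -90, 0], "delta_rot": [0, 0, 0]}, {"dp": [0, -90, 0], "delta_rot": [0, 0, 0]}]}}

```text
t: 9.45
ee_pos: [0.4847, -0.1815, 0.2349]
tool_rot: [-0.505, 0.494, -0.494, 0.506]
ft_force: [0.1, 0.2, 0.3]
finger_gap: 0.039
```

```bash
python3 look.py w4; python3 - <<'E'
from h import *
z=dict(np.load('w4.npz'));d=z['d']
P=np.array([at_d(z,(c,r),d[r,c])*1000 for r in range(120,260) for c in range(240,400) if d[r,c]>0])
m=(abs(P[:,0]-490)<25)&(abs(P[:,1]+181)<15)&(P[:,2]>112)&(P[:,2]<200);Q=P[m];print(len(Q));top=np.percentile(Q[:,2],95)
T=Q[abs(Q[:,2]-np.median(Q[Q[:,2]>top-4][:,2]))<2];print('top z',np.median(T[:,2]),cv2.minAreaRect(T[:,:2].astype(np.float32)),T.min(0),T.max(0))
B=Q[Q[:,2]<top-4]
if len(B):
    for lo in range(112,int(top),4):
        b=B[(B[:,2]>=lo)&(B[:,2]<lo+4)]
        if len(b): print(lo,len(b),'x',np.median(b[:,0]),'y',b[:,1].min(),b[:,1].max())
im=cv2.imread('pics/w4.png');cv2.imwrite('pics/w4c.png',cv2.resize(im[90:250,220:420],(700,560),interpolation=cv2.INTER_CUBIC))
E
```

```text
9.45 ee [ 0.4847 -0.1815  0.2349] gap 0.03898161209608415 F [0.1051 0.2054 0.2815] q [-0.0448  0.2029 -0.255  -0.0006 -1.112   1.6386]
[[ 0.0228  0.0009  0.9997]
 [-0.9997  0.0005  0.0228]
 [-0.0005 -1.      0.0009]]
490
top z 143.42903845870515 ((486.6505432128906, -181.7359619140625), (20.141637802124023, 13.092280387878418), 1.0516448020935059) [ 476.5094445  -188.44414198  141.5085298 ] [ 496.63290609 -175.07253466  145.17394276]
112 14 x 496.1177967400291 y -187.64681227970772 -175.31915271594778
116 18 x 496.1115206443797 y -187.57968712159615 -174.52663308143087
120 19 x 496.1661374742746 y -188.3579995134044 -174.59016120872232
124 20 x 496.18332239745797 y -188.28576904531187 -174.68606630679344
128 19 x 496.3071431152498 y -188.18360583053462 -174.78205622061847
132 18 x 496.1597599688622 y -188.1475620039643 -174.90013878753732
136 19 x 496.1805973800496 y -188.04434415313258 -175.0032641918401
140 3 x 496.1258491024165 y -181.91936059368342 -180.19669101641443
```

View pics/w4c.png

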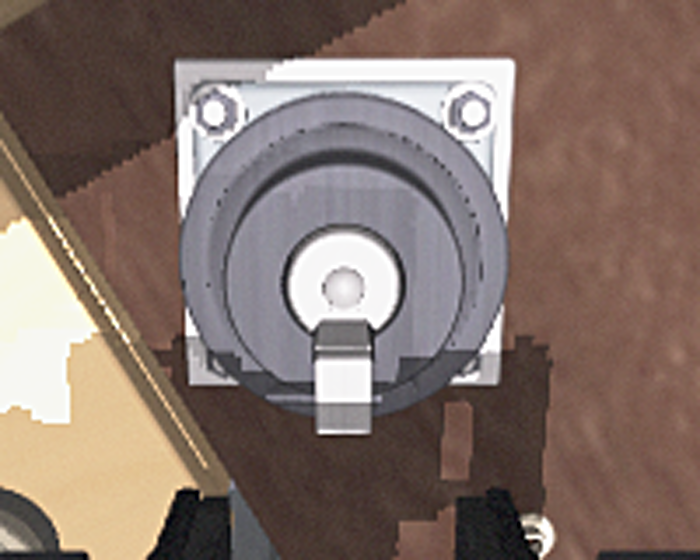

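{"method": "jog_arm", "body": {"commands": [{"dp": [-35, 0, -3], "delta_rot": [0, 0, 0]}, {"dp": [-75, 0, -7], "delta_rot": [0, 0, 0]}, {"dp": [-115, 0, -10], "delta_rot": [0, 0, 0]}, {"dp": [-155, 10, -14], "delta_rot": [0, 0, 0]}, {"dp": [-187, 20, -16], "delta_rot": [0, 0, 0]}, {"dp": [-187, 20, -16], "delta_rot": [0, 0, 0]}, {"dp": [-187, 20, -16], "delta_rot": [0, 0, 0]}, {"dp": [-187, 20, -16], "delta_rot": [0, 0, 0]}], "claw": 60}}

```text
t: 10.3
ee_pos: [0.4645, 0.0043, 0.2141]
tool_rot: [0.506, -0.495, 0.494, -0.505]
ft_force: [-0.0, -0.3, -0.5]
finger_gap: 0.0522
```

```bash
python3 look.py w5 drift_mid:.05; python3 - <<'E'
from h import *
z=dict(np.load('w5.npz'));d=z['d'];im=cv2.imread('pics/w5.png')
P=[];C=[]
for r in range(60,270):
    for c in range(150,520):
        if d[r,c]>0:
            p=at_d(z,(c,r),d[r,c])*1000
            if 94<p[2]<104 and np.hypot(p[0]-465,p[1]-5)<40:P.append(p);C.append([c,r,*im[r,c][::-1]])
P=np.array(P);C=np.array(C);print(len(P),np.median(P,0),cv2.minEnclosingCircle(P[:,:2].astype(np.float32)),C[:,:2].min(0),C[:,:2].max(0),np.median(C,0))
E
```

```text
10.3 ee [0.4645 0.0043 0.2141] gap 0.05223983325600249 F [-0.0341 -0.3166 -0.5239] q [ 0.3606  0.1299 -0.4029  0.0002 -1.0394  1.2326]
[[ 0.0225 -0.0012  0.9997]
 [-0.9997 -0.0006  0.0225]
 [ 0.0006 -1.     -0.0012]]
drift_mid [211.  123.5] 0.83 atz [0.5253 0.1152 0.05  ] dep [0.5276 0.1037 0.0828]
drift_mid [318.5 179.4] 0.82 atz [0.4685 0.0029 0.05  ] dep [0.4773 0.0033 0.0848]
drift_mid [275.5 124.2] 0.64 atz [0.5262 0.0487 0.05  ] dep [0.5295 0.0421 0.0986]
567 [465.98500434   3.7086282   98.94677406] ((465.24249267578125, 3.895174264907837), 12.947959899902344) [304 181] [331 208] [318. 195. 247. 236.  84.]
```

View pics/w5.png

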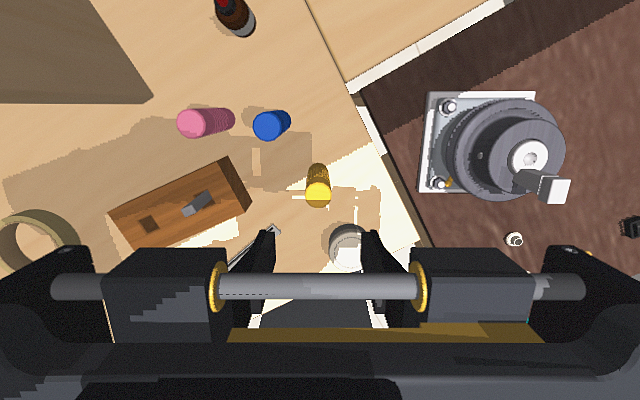

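{"method": "jog_arm", "body": {"commands": [{"dp": [0.5, 30, 1.1], "delta_rot": [0, 0, 0]}, {"dp": [0.5, 65, 1.1], "delta_rot": [0, 0, 0]}, {"dp": [0.5, 100, 1.1], "delta_rot": [0, 0, 0]}, {"dp": [0.5, 130, 1.1], "delta_rot": [0, 0, 0]}, {"dp": [0.5, 150, 1.1], "delta_rot": [0, 0, 0]}, {"dp": [0.5, 156, 1.1], "delta_rot": [0, 0, 0]}, {"dp": [0.5, 156, 1.1], "delta_rot": [0, 0, 0]}, {"dp": [0.5, 156, 1.1], "delta_rot": [0, 0, 0]}]}}

```text
t: 11.2
ee_pos: [0.4667, 0.0043, 0.0595]
tool_rot: [-0.505, 0.494, -0.495, 0.506]
ft_force: [0.3, -0.6, 0.7]
finger_gap: 0.0525
```

{"method": "jog_arm", "body": {"commands": [{"dp": [0, 0, 0], "delta_rot": [0, 0, 0]}, {"dp": [0, 0, 0], "delta_rot": [0, 0, 0]}, {"dp": [0, 0, 0], "delta_rot": [0, 0, 0]}, {"dp": [0, 0, 0], "delta_rot": [0, 0, 0]}, {"dp": [0, 0, 0], "delta_rot": [0, 0, 0]}, {"dp": [0, 0, 0], "delta_rot": [0, 0, 0]}], "claw": 0, "grip_force": 55}}

```text
t: 11.8
ee_pos: [0.4659, 0.0045, 0.0589]
tool_rot: [-0.506, 0.494, -0.494, 0.506]
ft_force: [-0.5, -0.7, 3.1]
finger_gap: 0.0251
```

{"method": "jog_arm", "body": {"commands": [{"dp": [0, -10, 0], "delta_rot": [0, 0, 0]}, {"dp": [0, -40, 0], "delta_rot": [0, 0, 0]}, {"dp": [0, -80, 0], "delta_rot": [0, 0, 0]}, {"dp": [0, -120, 0], "delta_rot": [0, 0, 0]}, {"dp": [0, -155, 0], "delta_rot": [0, 0, 0]}, {"dp": [0, -170, 0], "delta_rot": [0, 0, 0]}, {"dp": [0, -170, 0], "delta_rot": [0, 0, 0]}, {"dp": [0, -170, 0], "delta_rot": [0, 0, 0]}]}}

```text
t: 12.6
ee_pos: [0.4645, 0.0043, 0.2275]
tool_rot: [0.506, -0.495, 0.494, -0.505]
ft_force: [-0.3, -0.2, -3.2]
finger_gap: 0.0251
```

```bash
cat > dr.py <<'E'
from h import *
import sys
np.set_printoptions(precision=1,suppress=True)
n=sys.argv[1];z=dict(np.load(n+'.npz'));d=z['d'];s=state();ee=s['ee_pos']*1000
print(s['t'],ee,s['ft_force'],R.from_quat(s['tool_rot']).as_matrix()[:,1])
P=np.array([at_d(z,(c,r),d[r,c])*1000-ee for r in range(100,300) for c in range(270,370) if d[r,c]>0])
for lo in range(-80,56,8):
    b=P[(P[:,2]>=lo)&(P[:,2]<lo+8)&(abs(P[:,0])<25)&(abs(P[:,1])<16)]
    if len(b): print(lo+4,len(b),'xmax',np.percentile(b[:,0],98),'y',b[:,1].min(),b[:,1].max())
E
python3 look.py w6; python3 dr.py w6
```

```text
12.6 ee [0.4645 0.0043 0.2275] gap 0.02507083864933839 F [-0.2856 -0.1933 -3.2479] q [ 0.3597  0.1178 -0.3801 -0.0013 -1.0751  1.2341]
[[ 0.0225 -0.0024  0.9997]
 [-0.9997  0.0003  0.0225]
 [-0.0004 -1.     -0.0024]]
12.65 [464.3   4.2 226.9] [ 0.4 -0.6 -3.9] [-0. -0. -1.]
-60 23 xmax 12.211301940769992 y -12.418036587884679 10.079004039136063
-52 123 xmax 12.439573805056343 y -12.774458343033352 12.58630854450556
-44 126 xmax 12.372380040770821 y -12.543528362470688 12.349570734412534
-36 151 xmax 12.472604341244278 y -12.733938874973 12.762737239198973
-28 174 xmax 12.305980027181887 y -12.592560470748381 12.716347836385133
-20 199 xmax 12.425247832192024 y -12.519569164991474 12.800051836305112
-12 286 xmax 12.338860351501637 y -15.766381962706834 15.984422500090833
-4 321 xmax 12.270974920963283 y -15.841875369435726 15.963547612891947
4 433 xmax 12.381140639056461 y -15.949970357124698 15.972407378117015
12 451 xmax 12.408611719787245 y -15.947135367642645 15.781687599785617
20 482 xmax 12.708601115161523 y -15.995287290840448 15.93174760209164
28 488 xmax 12.795088732539002 y -15.971029823148871 15.958679528698
36 83 xmax 12.896175304185421 y -5.917815624093133 7.099042469786224
```

{"method": "jog_arm", "body": {"commands": [{"dp": [20, 0, 2], "delta_rot": [0, 0, 0]}, {"dp": [55, 0, 6], "delta_rot": [0, 0, 0]}, {"dp": [95, 0, 10], "delta_rot": [0, 0, 0]}, {"dp": [135, 0, 14], "delta_rot": [0, 0, 0]}, {"dp": [168, 0, 18], "delta_rot": [0, 0, 0]}, {"dp": [182, 0, 19.5], "delta_rot": [0, 0, 0]}, {"dp": [186.5, 5, 19.5], "delta_rot": [0, 0, 0]}, {"dp": [186.5, 10, 19.5], "delta_rot": [0, 0, 0]}, {"dp": [186.5, 10, 19.5], "delta_rot": [0, 0, 0]}, {"dp": [186.5, 10, 19.5], "delta_rot": [0, 0, 0]}]}}

```text
t: 13.65
ee_pos: [0.4893, -0.1805, 0.2182]
tool_rot: [0.506, -0.494, 0.493, -0.506]
ft_force: [1.1, -0.2, -3.7]
finger_gap: 0.025
```

```bash
python3 look.py w7; python3 dr.py w7;python3 - <<'E'
from h import *
im=cv2.imread('pics/w7.png');cv2.imwrite('pics/w7c.png',cv2.resize(im[110:270,240:400],(600,600),interpolation=cv2.INTER_CUBIC))
E
```

```text
13.65 ee [ 0.4893 -0.1805  0.2182] gap 0.024994677257101302 F [ 1.1204 -0.1974 -3.7177] q [-0.0421  0.2245 -0.2713 -0.0002 -1.076   1.6377]
[[ 0.0248 -0.0009  0.9997]
 [-0.9997  0.0002  0.0248]
 [-0.0002 -1.     -0.0009]]
13.7 [ 489.6 -180.6  218.6] [ 0.1 -0.  -3.8] [ 0.  0. -1.]
-76 55 xmax 7.1446057504013245 y -7.712937596294779 5.277887745285426
-60 39 xmax 11.928003786447714 y -12.45000540353908 10.715332258149402
-52 116 xmax 11.915140978651118 y -12.70759244658447 12.51252919311628
-44 137 xmax 12.119711482302105 y -12.632833752541984 12.676967077480782
-36 149 xmax 12.166513463220545 y -12.785061970095427 12.444139627221915
-28 197 xmax 11.924788717552053 y -12.610329413088238 12.651838137630051
-20 168 xmax 11.95075017893417 y -12.396160287628305 12.738784079405036
-12 325 xmax 11.912191144654251 y -15.934319780674201 15.872970622893973
-4 315 xmax 11.966601821914237 y -15.96296699411812 15.9761600389985
4 419 xmax 11.91042164742719 y -15.939445884558808 15.794089663970283
12 475 xmax 12.00743797000838 y -15.958875470549714 15.990539031491636
20 484 xmax 12.240399928422232 y -15.999492535158765 15.999522777034542
28 460 xmax 12.236641603091071 y -15.95031068838344 15.953562324462581
36 49 xmax 12.423152680648363 y -5.012629229351916 4.799845235440955
```

View pics/w7c.png

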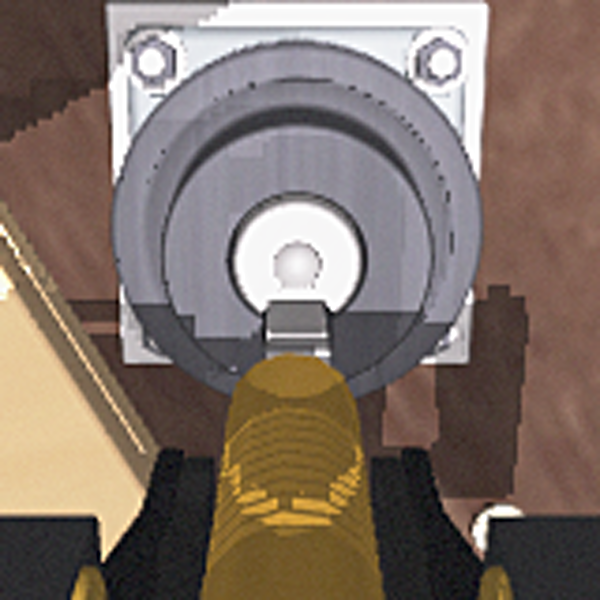

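{"method": "jog_arm", "body": {"commands": [{"dp": [1.1, 5, -0.5], "delta_rot": [0, 0, 0]}, {"dp": [1.1, 10, -0.5], "delta_rot": [0, 0, 0]}, {"dp": [1.1, 13, -0.5], "delta_rot": [0, 0, 0]}, {"dp": [1.1, 13, -0.5], "delta_rot": [0, 0, 0]}, {"dp": [1.1, 13, -0.5], "delta_rot": [0, 0, 0]}]}}

```text
t: 14.2
ee_pos: [0.4891, -0.1827, 0.2055]
tool_rot: [0.506, -0.494, 0.494, -0.506]
ft_force: [0.4, -1.5, -3.2]
finger_gap: 0.0253
```

{"method": "jog_arm", "body": {"commands": [{"dp": [0, 0.5, 0], "delta_rot": [0, 0, 0]}, {"dp": [0, 1, 0], "delta_rot": [0, 0, 0]}, {"dp": [0, 1, 0], "delta_rot": [0, 0, 0]}]}}

```text
t: 14.5
ee_pos: [0.4891, -0.1827, 0.2046]
tool_rot: [-0.506, 0.494, -0.494, 0.506]
ft_force: [-0.1, 0.3, -3.7]
finger_gap: 0.0248
```

{"method": "jog_arm", "body": {"commands": [{"dp": [0, 0.5, 0], "delta_rot": [0, 0, 0]}, {"dp": [0, 1, 0], "delta_rot": [0, 0, 0]}, {"dp": [0, 1, 0], "delta_rot": [0, 0, 0]}]}}

```text
t: 14.8
ee_pos: [0.489, -0.1827, 0.2035]
tool_rot: [0.506, -0.494, 0.494, -0.506]
ft_force: [-0.2, -0.0, -3.8]
finger_gap: 0.0254
```

{"method": "jog_arm", "body": {"commands": [{"dp": [-0.8, 0.5, 0], "delta_rot": [0, 0, 0]}, {"dp": [-0.8, 1, 0], "delta_rot": [0, 0, 0]}, {"dp": [-0.8, 1, 0], "delta_rot": [0, 0, 0]}]}}

```text
t: 15.1
ee_pos: [0.4891, -0.182, 0.2032]
tool_rot: [0.506, -0.494, 0.494, -0.506]
ft_force: [-0.6, 0.3, 0.9]
finger_gap: 0.0254
```

{"method": "jog_arm", "body": {"commands": [{"dp": [0, 0.5, 0], "delta_rot": [0, 0, 0]}, {"dp": [0, 1, 0], "delta_rot": [0, 0, 0]}, {"dp": [0, 1, 0], "delta_rot": [0, 0, 0]}]}}

```text
t: 15.4
ee_pos: [0.4892, -0.1821, 0.2024]
tool_rot: [-0.506, 0.494, -0.494, 0.506]
ft_force: [-3.0, 0.5, 4.6]
finger_gap: 0.0252
```

{"method": "jog_arm", "body": {"commands": [{"dp": [0, 0.5, 0], "delta_rot": [0, 0, 0]}, {"dp": [0, 1, 0], "delta_rot": [0, 0, 0]}, {"dp": [0, 1, 0], "delta_rot": [0, 0, 0]}]}}

```text
t: 15.7
ee_pos: [0.4893, -0.1822, 0.2019]
tool_rot: [0.506, -0.494, 0.495, -0.506]
ft_force: [-1.8, 0.1, 7.9]
finger_gap: 0.0251
```

{"method": "jog_arm", "body": {"commands": [{"dp": [0, 0.5, 0], "delta_rot": [0, 0, 0]}, {"dp": [0, 1, 0], "delta_rot": [0, 0, 0]}, {"dp": [0, 1, 0], "delta_rot": [0, 0, 0]}]}}

```text
t: 16.0
ee_pos: [0.4893, -0.1823, 0.2015]
tool_rot: [0.506, -0.493, 0.495, -0.506]
ft_force: [-4.0, -0.1, 10.3]
finger_gap: 0.0253
```

{"method": "jog_arm", "body": {"commands": [{"dp": [0, 0.5, 0], "delta_rot": [0, 0, 0]}, {"dp": [0, 1, 0], "delta_rot": [0, 0, 0]}, {"dp": [0, 1, 0], "delta_rot": [0, 0, 0]}]}}

```text
t: 16.3
ee_pos: [0.4893, -0.1824, 0.2011]
tool_rot: [0.506, -0.493, 0.495, -0.506]
ft_force: [-5.1, 0.3, 12.4]
finger_gap: 0.025
```

{"method": "jog_arm", "body": {"commands": [{"dp": [0, 0.5, 0], "delta_rot": [0, 0, 0]}, {"dp": [0, 1, 0], "delta_rot": [0, 0, 0]}, {"dp": [0, 1, 0], "delta_rot": [0, 0, 0]}]}}

```text
t: 16.6
ee_pos: [0.4894, -0.1826, 0.2006]
tool_rot: [0.506, -0.493, 0.495, -0.506]
ft_force: [-4.9, 0.7, 13.9]
finger_gap: 0.025
```

{"method": "jog_arm", "body": {"commands": [{"dp": [0, 0.6, 0], "delta_rot": [0, 0, 0]}, {"dp": [0, 1.2, 0], "delta_rot": [0, 0, 0]}, {"dp": [0, 1.2, 0], "delta_rot": [0, 0, 0]}]}}

```text
t: 16.9
ee_pos: [0.4894, -0.1827, 0.2001]
tool_rot: [0.506, -0.493, 0.495, -0.506]
ft_force: [-5.9, 1.6, 16.1]
finger_gap: 0.0252
```

{"method": "jog_arm", "body": {"commands": [{"dp": [0, 0.6, 0], "delta_rot": [0, 0, 0]}, {"dp": [0, 0.6, 0], "delta_rot": [0, 0, 0]}, {"dp": [0, 0.6, 0], "delta_rot": [0, 0, 0]}]}}

```text
t: 17.2
ee_pos: [0.4894, -0.1828, 0.1998]
tool_rot: [0.506, -0.493, 0.495, -0.506]
ft_force: [-6.8, 1.4, 18.2]
finger_gap: 0.0249
```

```bash
python3 look.py w8; python3 dr.py w8
```

```text
17.2 ee [ 0.4894 -0.1828  0.1998] gap 0.024938420300900717 F [-6.7578  1.4145 18.1864] q [-0.045   0.2408 -0.3007  0.0032 -1.0269  1.6387]
[[ 0.0245  0.0024  0.9997]
 [-0.9997 -0.0028  0.0245]
 [ 0.0029 -1.      0.0023]]
17.25 [ 489.4 -182.8  199.8] [-5.7  1.9 17.7] [ 0. -0. -1.]
-76 56 xmax 7.431341357071676 y -5.595849645749354 7.405983790722303
-68 7 xmax 7.387294804617836 y -5.437906173230374 7.208176729442755
-60 32 xmax 11.924835264600045 y -12.637001564135034 11.926227322275253
-52 116 xmax 12.06032291109409 y -12.94858459142651 12.371369535854313
-44 132 xmax 12.094970583961546 y -12.758314811617623 12.08924559666167
-36 148 xmax 12.130862923408149 y -12.853428633409862 12.476499311399635
-28 178 xmax 12.095834594593835 y -12.848103307762926 12.556345345894812
-20 181 xmax 12.109542749087552 y -12.392998813616686 12.624419281462878
-12 307 xmax 12.103262644518155 y -15.88664949186915 15.900552264161746
-4 310 xmax 12.201398663267602 y -15.888062089896323 15.995999765528722
4 440 xmax 12.15990744755706 y -15.948072739744816 15.996262373970012
12 454 xmax 12.341437632751779 y -15.899165888454888 15.99785358856235
20 482 xmax 12.370587395812853 y -15.987709641520382 15.990039857981571
28 468 xmax 12.579477059748386 y -15.941887292837805 15.990563998601402
36 66 xmax 12.720455103829346 y -5.3456496079489 6.152198696549192
```

{"method": "jog_arm", "body": {"commands": [{"dp": [0, -3, 0], "delta_rot": [0, 0, 0]}, {"dp": [0, -7, 0], "delta_rot": [0, 0, 0]}, {"dp": [0, -15, 0], "delta_rot": [0, 0, 0]}, {"dp": [0, -35, 0], "delta_rot": [0, 0, 0]}, {"dp": [0, -45, 0], "delta_rot": [0, 0, 0]}, {"dp": [0, -45, 0], "delta_rot": [0, 0, 0]}, {"dp": [0, -45, 0], "delta_rot": [0, 0, 0]}]}}

```text
t: 17.95
ee_pos: [0.4887, -0.1816, 0.2401]
tool_rot: [-0.506, 0.495, -0.494, 0.506]
ft_force: [-0.5, 0.2, -4.5]
finger_gap: 0.0251
```

```bash
python3 look.py w9; python3 dr.py w9 | head -3; python3 -c "
from h import *
move([.466,.0045,.2365])
r=R.from_quat(state()['tool_rot']);t=R.from_matrix([[.0225,0,.99975],[-.99975,0,.0225],[0,-1,0]]);print((r.inv()*t).as_rotvec()/np.radians(6))"
```

```text
17.95 ee [ 0.4887 -0.1816  0.2401] gap 0.0251052821389255 F [-0.5089  0.1825 -4.4815] q [-0.0447  0.2061 -0.2371 -0.0008 -1.1284  1.6387]
[[ 0.0228 -0.0008  0.9997]
 [-0.9997  0.0008  0.0228]
 [-0.0008 -1.     -0.0008]]
18.0 [ 488.5 -181.6  239.7] [-0.9 -0.5 -3.9] [-0.  0. -1.]
-60 29 xmax 12.425431188152485 y -12.52137666931577 10.688370518478166
-52 117 xmax 12.528880998201933 y -12.37074472842744 12.514058291044108
dp [-186.59176076    3.38551748  -18.20960148]
[ 0.01685838  0.003008   -0.00765836]
```

{"method": "jog_arm", "body": {"commands": [{"dp": [-20, 0, -2], "delta_rot": [0, 0, 0]}, {"dp": [-60, 0, -6], "delta_rot": [0, 0, 0]}, {"dp": [-100, 0, -10], "delta_rot": [0, 0, 0]}, {"dp": [-140, 0, -14], "delta_rot": [0, 0, 0]}, {"dp": [-175, 0, -17.5], "delta_rot": [0, 0, 0]}, {"dp": [-186.5, 10, -18], "delta_rot": [0, 0, 0]}, {"dp": [-186.5, 45, -18], "delta_rot": [0, 0, 0]}, {"dp": [-186.5, 85, -18], "delta_rot": [0, 0, 0]}, {"dp": [-186.5, 125, -18], "delta_rot": [0, 0, 0]}, {"dp": [-186.5, 155, -18], "delta_rot": [0, 0, 0]}, {"dp": [-186.5, 172, -18], "delta_rot": [0, 0, 0]}, {"dp": [-186.5, 174, -18], "delta_rot": [0, 0, 0]}]}}

```text
t: 19.2
ee_pos: [0.4644, 0.0031, 0.0637]
tool_rot: [0.508, -0.496, 0.493, -0.503]
ft_force: [0.6, 0.5, -2.8]
finger_gap: 0.0256
```

{"method": "jog_arm", "body": {"commands": [{"dp": [0, 0, 0], "delta_rot": [0, 0, 0]}, {"dp": [0, 1, 0], "delta_rot": [0, 0, 0]}, {"dp": [0, 1, 0], "delta_rot": [0, 0, 0]}, {"dp": [0, 1, 0], "delta_rot": [0, 0, 0]}]}}

```text
t: 19.6
ee_pos: [0.4673, 0.0043, 0.0667]
tool_rot: [-0.505, 0.494, -0.495, 0.506]
ft_force: [0.5, -0.2, -4.3]
finger_gap: 0.025
```

Still about 7 mm above; lower gently.

{"method": "jog_arm", "body": {"commands": [{"dp": [0, 2, 0], "delta_rot": [0, 0, 0]}, {"dp": [0, 4, 0], "delta_rot": [0, 0, 0]}, {"dp": [0, 5.5, 0], "delta_rot": [0, 0, 0]}, {"dp": [0, 5.5, 0], "delta_rot": [0, 0, 0]}, {"dp": [0, 5.5, 0], "delta_rot": [0, 0, 0]}]}}

```text
t: 20.1
ee_pos: [0.4667, 0.0041, 0.0601]
tool_rot: [0.506, -0.494, 0.494, -0.506]
ft_force: [-0.7, 0.2, -3.7]
finger_gap: 0.0251
```

{"method": "jog_arm", "body": {"commands": [{"dp": [0, 0.7, 0], "delta_rot": [0, 0, 0]}, {"dp": [0, 1.3, 0], "delta_rot": [0, 0, 0]}, {"dp": [0, 1.3, 0], "delta_rot": [0, 0, 0]}]}}

```text
t: 20.4
ee_pos: [0.4668, 0.0042, 0.0589]
tool_rot: [-0.506, 0.494, -0.494, 0.506]
ft_force: [0.1, -0.5, -4.1]
finger_gap: 0.025
```

{"method": "jog_arm", "body": {"commands": [{"dp": [0, 0.7, 0], "delta_rot": [0, 0, 0]}, {"dp": [0, 0.7, 0], "delta_rot": [0, 0, 0]}, {"dp": [0, 0.7, 0], "delta_rot": [0, 0, 0]}]}}

```text
t: 20.7
ee_pos: [0.4669, 0.0042, 0.0589]
tool_rot: [-0.506, 0.494, -0.494, 0.506]
ft_force: [-3.1, 0.5, 5.6]
finger_gap: 0.025
```

{"method": "jog_arm", "body": {"commands": [{"dp": [0, 0.7, 0], "delta_rot": [0, 0, 0]}, {"dp": [0, 0.7, 0], "delta_rot": [0, 0, 0]}, {"dp": [0, 0.7, 0], "delta_rot": [0, 0, 0]}]}}

```text
t: 21.0
ee_pos: [0.4669, 0.0041, 0.0588]
tool_rot: [-0.506, 0.494, -0.494, 0.506]
ft_force: [-4.2, 0.8, 11.4]
finger_gap: 0.0253
```

{"method": "jog_arm", "body": {"commands": [{"dp": [0, -1, 0], "delta_rot": [0, 0, 0]}, {"dp": [0, -1, 0], "delta_rot": [0, 0, 0]}, {"dp": [0, -1, 0], "delta_rot": [0, 0, 0]}]}}

```text
t: 21.3
ee_pos: [0.4669, 0.0042, 0.0589]
tool_rot: [-0.506, 0.494, -0.494, 0.506]
ft_force: [-3.0, -0.1, 5.6]
finger_gap: 0.025
```

{"method": "jog_arm", "body": {"commands": [{"dp": [0, 0, 0], "delta_rot": [0, 0, 0]}, {"dp": [0, 0, 0], "delta_rot": [0, 0, 0]}, {"dp": [0, 0, 0], "delta_rot": [0, 0, 0]}, {"dp": [0, 0, 0], "delta_rot": [0, 0, 0]}, {"dp": [0, 0, 0], "delta_rot": [0, 0, 0]}], "claw": 60}}

```text
t: 21.8
ee_pos: [0.4668, 0.0042, 0.0584]
tool_rot: [0.506, -0.494, 0.494, -0.506]
ft_force: [-0.9, -0.5, -0.1]
finger_gap: 0.0508
```

{"method": "jog_arm", "body": {"commands": [{"dp": [0, -20, 0], "delta_rot": [0, 0, 0]}, {"dp": [0, -60, 0], "delta_rot": [0, 0, 0]}, {"dp": [0, -100, 0], "delta_rot": [0, 0, 0]}, {"dp": [0, -140, 0], "delta_rot": [0, 0, 0]}, {"dp": [0, -160, 0], "delta_rot": [0, 0, 0]}, {"dp": [0, -160, 0], "delta_rot": [0, 0, 0]}, {"dp": [0, -160, 0], "delta_rot": [0, 0, 0]}]}}

```text
t: 22.5
ee_pos: [0.4663, 0.0042, 0.2183]
tool_rot: [-0.506, 0.494, -0.494, 0.506]
ft_force: [-0.2, 0.1, -0.1]
finger_gap: 0.0523
```

```bash
python3 look.py w10; python3 - <<'E'
from h import *
z=dict(np.load('w10.npz'));d=z['d']
P=np.array([at_d(z,(c,r),d[r,c])*1000 for r in range(60,290) for c in range(150,640) if d[r,c]>0])
a=P[(np.hypot(P[:,0]-467,P[:,1]-4)<25)&(P[:,2]>92)&(P[:,2]<105)];print('drift top',len(a),np.median(a,0),cv2.minEnclosingCircle(a[:,:2].astype(np.float32)))
b=P[(abs(P[:,0]-487)<20)&(abs(P[:,1]+182)<15)&(P[:,2]>130)&(P[:,2]<160)];print('head top',len(b),np.median(b[b[:,2]>136],0))
E
```

```text
22.5 ee [0.4663 0.0042 0.2183] gap 0.05233816635804242 F [-0.1869  0.076  -0.1032] q [ 0.3583  0.1285 -0.3926 -0.0007 -1.0496  1.2355]
[[ 0.0227 -0.0001  0.9997]
 [-0.9997  0.0006  0.0227]
 [-0.0006 -1.     -0.0001]]
drift top 563 [467.41178569   3.76611145  98.92307385] ((466.1863708496094, 3.548997402191162), 13.089400291442871)
head top 664 [ 487.25025208 -180.38238679  140.02078763]
```

View pics/w10.png

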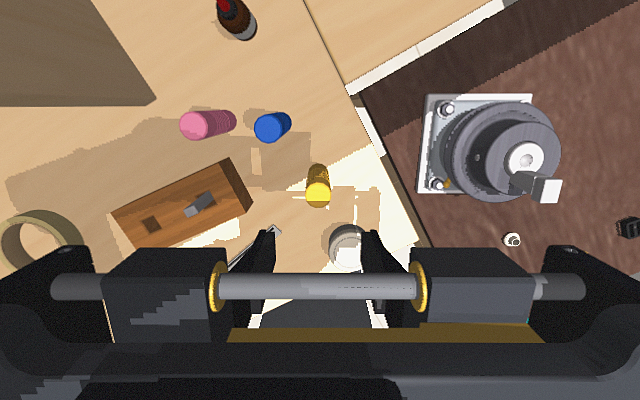

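```bash
python3 -c "
from plant import *
print(finish_job())"
```

```text
the job is handed in; nothing more can be done
None
```

The job is done and was handed in at 22.5 s.

- **Key:** I took the gib-head key from the left slot and slid it into the keyway with its tapered side toward the hub. It stood upright with its back against the shaft side when I let go.
- **Pressing:** I held the brass drift upright on the head and pressed in steps of about 1 mm. The last readings gave about 22 N on the head, never more. The head sank about 3 mm, so the tip is now roughly 45 mm below the mouth.
- **Drift:** I stood it back on the worktop at its old spot. It presses the worktop with about 15 N just before I eased off and released it.

**Last checks:** the closing picture shows the drift upright (top at 99 mm) and the key in the keyway. The plain key, grease tin and oil bottle are where they were, and the gripper is open and clear. Camera heights read about 1 mm low throughout. No check failed. I did not try pulling the key to confirm it is tight.

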